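# Tighten the loose manifold plug and check it with the leak detector

### The job

On the air manifold, turn the one plug that has a bar handle clockwise (seen from above) until it goes snug, without forcing it. Then take the leak detector from its cradle and, from about 7 cm away and square to the manifold's long side, hold its nose pointed at the seam where that plug enters its collar, keeping it steady for two seconds. Lay the detector back in its cradle without dropping it, let go, and leave everything else where it is.

Things in the scene. Friction and masses are not known exactly. Their poses are not given: they have to be found in the camera images.
- manifold: fixed aluminium block 60 (own x) x 190 (own y) x 60 mm high, yaw within 0.35 rad. Origin: centre of its underside, on the table; own x is square to its long sides, pointing away from the robot. On top three steel collars (36 mm across, 10 mm high) in a row along y, 60 mm apart: two hold low brass hexagon plugs (tops at 82 mm, already tight), one, it varies, the bar-handled plug
- plug_bar (a point): centre of the loose plug's brass bar handle, 101 mm above the table, on the plug's vertical axis. Bar 44 mm long (own x, level), 14 mm thick (own y), 30 mm tall (86 to 116 mm above the table), over a threaded brass cone 16 mm high, 19 to 25 mm across. Pinch it across its thickness from above. It does not sink as it turns
- wedge (a joint): how far, in rad clockwise seen from above, the loose plug has been turned since its taper began to wedge. It stays 0 while the plug runs freely (0.15 N m) for the first 0.6 to 1.1 rad, differing each time; then the resistance jumps to 0.3 N m and climbs 2 N m per rad. Snug from 0.05 (0.4 N m; stop at 0.1 to 0.15), forced past 0.35 (1 N m); no hard stop. Stays when let go
- seam (a point): the point to aim at: on the plug's axis, where the plug enters its collar, 72 mm above the table
- detector_grip (a point): centre of the grey housing of the leak detector, half-way up; the place to grip, across its width from above. Housing 100 mm long (own x) x 34 mm wide (own y) x 32 mm high (own z); a black cone nose continues it to +x. 0.15 to 0.3 kg
- nose (a point): tip of the detector's black nose, 95 mm from detector_grip along its own x; x is the direction it points in
- detector: the same leak detector as a whole; origin at the centre of the housing's underside, axes as detector_grip
- seat (a point): where detector_grip lies when the detector is in its fixed cradle, 46 mm above the table, left or right of the robot; x along the cradle, the nose's way at the start. Steel base plate 130 x 80 x 6 mm with two cross yokes, 8 mm thick, 40 mm before and behind the seat: the housing rests on them 30 mm above the table between cheeks 46 mm apart that rise to 44 mm
- wrench: steel wrench, 180 mm long, lying flat on the table (15 mm high at most) between the robot and the manifold; not part of the job, leave it (origin at its underside or grip)
- tape: paper ring (tape roll), 100 mm across, 19 mm high, lying beyond the manifold; not part of the job, leave it (origin at its underside or grip)
- spray: white bottle, 60 mm across, 170 mm tall, standing beyond the manifold; not part of the job, leave it (origin at its underside or grip)
- driver: screwdriver 200 mm long lying flat at the left; not part of the job, leave it (origin at its underside or grip)
- bin: grey open steel bin 150 x 100 x 50 mm with spare fittings, fixed, on the side opposite to the cradle
Mind the look-alikes: they are no part of the job. Of the things that look like the detector, the middle-sized one is meant. What is shaped like the part that bears seat but blue is not meant.

How it is judged:
On the way, in this order (a step that is already met when the one before it is completed fails the run):
1. the bar-handled plug is snug: 0.05 rad or more into its taper (value of joint wedge above 0.05 rad), for 0.2 s.
2. the detector's axis passes within 13 mm (up/down, sideways) of the seam, nose 35 to 105 mm away, within 0.35 rad of square to the long side, under 20 mm/s and 0.15 rad/s, for 1.5 s (x of seam in the frame of nose between 0.035 and 0.105 m and y of seam in the frame of nose between -0.013 and 0.013 m and z of seam in the frame of nose between -0.013 and 0.013 m and angle between the x axis of nose and the x axis of manifold, either way round below 0.35 rad and linear speed of detector below 0.02 m/s and angular speed of detector below 0.15 rad/s), for 1.5 s.
At the end, for the whole second after the job is handed in: The detector lies released and at rest in its cradle (its centre within 20 mm lengthways, 9 mm sideways and 5 mm in height of the seat, along the cradle within 0.2 rad), and the plug is still snug (wedge between 0.04 and 0.35 rad) (x of detector_grip in the frame of seat between -0.02 and 0.02 m and y of detector_grip in the frame of seat between -0.009 and 0.009 m and z of detector_grip in the frame of seat between -0.005 and 0.005 m and angle between the x axis of detector_grip and the x axis of seat, either way round below 0.2 rad and linear speed of detector below 0.02 m/s and contact force between the fingers and detector below 0.1 N and value of joint wedge between 0.04 and 0.35 rad); the robot touches nothing.
It fails at once if the plug is forced: 0.35 rad into its taper (value of joint wedge above 0.35 rad).
It fails at once if the detector is dropped: falls faster than 0.6 m/s out of the fingers (linear speed of detector above 0.6 m/s and contact force between the fingers and detector below 0.1 N).
It fails at once if a bystander (wrench, tape, bottle, screwdriver) is moved by more than 40 mm (distance of any of wrench, tape, spray, driver from where it was at the start of the episode above 0.04 m).
It also fails if it takes over 64 s, if anything falls off the work surface, if the arm or the gripper's body presses on something with over 40 N, if the wrist force passes 120 N, or if a joint passes its speed limit or range.

### The arm

A 6-joint arm with a two-finger parallel gripper is mounted at the origin on the work surface. World frame = base frame: x ahead of the robot, y to its left, z up, the work surface at z = 0. Lengths are in m, angles in rad, forces in N, time in s.
With the tool pointing down it reaches from about 0.225 to 0.875 m from the base axis. Payload 3.4 kg.
Tool frame: the origin (TCP) lies on the centre line of the jaws, within the pads' length; the fingertips stand 17 mm ahead of it and the grasp point (between the pads) lies 2 mm behind it; z points along the fingers, y is the line along which they close (so a half turn about z gives the same grasp; the last joint's range is limited). The gripper opens to 85 mm and grips with 20 to 120 N. Pads are 22 mm wide; open, the fingers measure 114 mm over their backs; the gripper's body (76 mm by 85 mm) begins 54 mm behind the grasp point. The pads swing forward as they close: fully open they stand 13 mm farther back than shut.
Start: joints at [0.999, 0.276, 1.505, -0, 1.361, -0.121], TCP at [0.251, 0.518, 0.248] pointing down, gripper open.
Joint ranges: [-2.89, 2.89], [-0.75, 2.08], [0.22, 2.7], [-1.18, 4.32], [0.11, 2.71], [-2.7, 2.7]. Speed limits (rad/s): [2.57, 2.57, 3.14, 3.14, 3.14, 3.14].

### API

Orientations are given as a unit quaternion [w, x, y, z].
In Python, from rig import manip gives the robot as it stands.
- The arm moves only by the tool move_arm, never from a script. Its argument "steps" is one flat list of numbers, 7 for each row, row after row: the turn, a rotation vector about the world's x, y, z normalised to -1 to 1, where 1 is 360 degrees, then the shift along the world's x, y, z normalised to -1 to 1, where 1 is 1 m, then the opening, from -1 (shut) to 1 (fully open). A call has exactly 10 rows; each row is the pose to reach, as a shift and turn from the pose commanded when the call began, turning the shorter way round; what a row does not reach only later rows make up. A row lasts 1/10 s, in which the tool goes at most 50 mm and 8.59 degrees, less where a joint would pass 70% of its speed; a pose out of reach is approached as far as the arm can. A call with a number of a shift or a turn outside -1 to 1 is refused whole. A call with a gripper value outside its range is refused whole. The fingers move at their own pace and stop on an object; "squeeze" is the grip in N (left out, the last holds). Time passes only in rows, so rows that repeat a pose let the fingers close, or fill a call up. It gives the time, the measured TCP pose, the force, the opening and the grip force at its end, in the units of the state.
- manip.get_state(): the state, without advancing time (a new reading comes with each control period).
- manip.get_image(name): name is "side" or "top"; returns a dict with "pixels" (420x560x3 uint8, blue, green, red), "fx", "fy", "cx", "cy" (pixels), "R" (3x3) and "t" (3): a world point X has camera coordinates R X + t. Camera axes: x right, y down, z forward; pixel columns grow to the right and rows downward; lengths in m; the calibration is good to about 2 mm. A picture is of the moment at which its call begins. There is no depth.
- manip.sign_off(): hands the job in; it is judged then, once.
The state is a dict: "clock": time; "qpos": joint angles; "qd": joint speeds; "effort": joint torques, N m; "position": TCP position; "ee_rot": TCP orientation; "contact_force": force on the tool from outside, world axes, zero at the start; "moment": the same for the moment, N m; "width": finger opening in m; "gripper_force": force on a finger pad.
Only numpy, scipy, OpenCV 4.12 (cv2) and the standard library are available. Lean on these libraries where they do the work, as an engineer would, in place of code of your own. Each camera call takes 0.05 s, during which the arm holds its last target. There are 200 camera calls.

## Working session

There is one attempt and no reset: what is moved stays moved. The work goes in short steps, Python scripts to look and compute and a tool call to move; the robot and the scene stay as the last step left them, time stands still between calls to the robot, and variables do not carry over. Pictures are saved under pics/ and viewed, at most 10 in all, crops included, and the job is handed in when it is done.

Besides the shell and the picture viewer there is one more tool, called after ">>>" as name(argument=value, ...) on one line, values as JSON. move_arm: Moves the arm, as the interface text tells. Scaled input: -1 to 1 covers 1 m each way for a shift and 360 degrees each way for a turn. Its arguments: {"type":"object","properties":{"steps":{"type":"array"},"squeeze":{"type":"number"}},"required":["steps"]}

```bash
mkdir -p pics; ls
python3 - <<'E'
from rig import manip
import cv2,pickle
d={}
for n in("side","top"):
    im=manip.get_image(n); d[n]=im; cv2.imwrite(f"pics/{n}0.png",im["pixels"]); print(n,im["fx"],im["cx"],im["cy"],im["R"],im["t"])
pickle.dump(d,open("im0.pkl","wb"))
print(manip.get_state())
E
```

```text
pics
side 404.77577369968765 285.18112354039016 208.98728127579508 [[ 0.9204941  -0.39064731 -0.00923549]
 [-0.19729485 -0.4442311  -0.87391846]
 [ 0.3372912   0.8062589  -0.48598481]] [-0.45048354  0.2107002   0.81671663]
top 494.6597555683359 279.6133643554505 209.5279208985947 [[ 0.02458171 -0.99966432  0.00818454]
 [-0.99606546 -0.02518885 -0.08496545]
 [ 0.08514309 -0.00606374 -0.99635028]] [0.03141548 0.53176737 1.27337255]
{'clock': 0.1, 'qpos': array([ 9.98977555e-01,  2.76560185e-01,  1.50600814e+00,  9.32191774e-06,
        1.36068239e+00, -1.21006279e-01]), 'qd': array([ 0.00028859, -0.00098255, -0.00383158, -0.00026893, -0.00010988,
        0.00100582]), 'effort': array([ 1.22998699e-03, -4.17701626e+01, -2.46406245e+01, -1.49269827e-04,
        5.87758259e-03,  1.61755366e-05]), 'position': array([0.25029458, 0.5171838 , 0.24750932]), 'ee_rot': array([-2.85765482e-04,  2.23503225e-01,  9.74702837e-01, -7.78240079e-04]), 'contact_force': array([ 0.71694722, -0.1458968 , -0.53034076]), 'moment': array([-0.01575522,  0.05429099, -0.09370631]), 'gripper_force': 0.0, 'width': 0.08523982659245136}
```

View pics/side0.png

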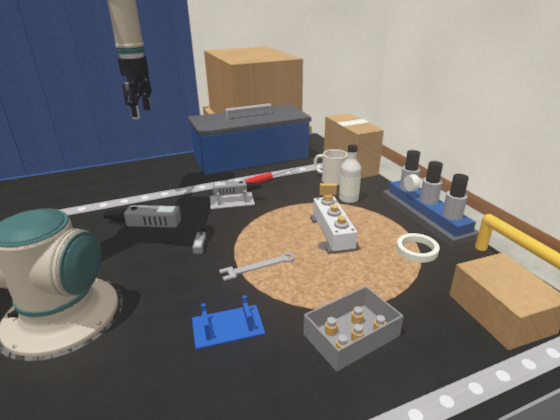

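View pics/top0.png

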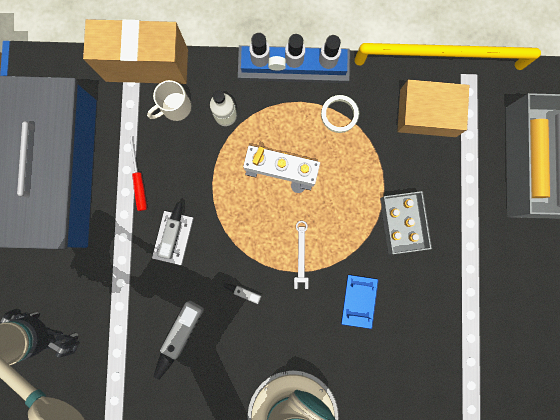

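The top view shows three detector-like things: a large one at (180,338), a small one at (245,294), and the middle-sized one at (175,230), lying in the grey cradle. The blue cradle at (360,301) is a decoy. For plugs, the bar handle is at (258,156), and the hexagon plugs are at (281,163) and (304,169). I choose the detector at (175,230) and the plug at (258,156), and check both in one close crop.

Run:
```python
import pickle,cv2,numpy as np
d=pickle.load(open("im0.pkl","rb"))
a=cv2.resize(d["top"]["pixels"][140:270,145:325],None,fx=4.4,fy=4.4,interpolation=cv2.INTER_CUBIC)[:572]
cv2.imwrite("pics/c1.png",a)
b=cv2.resize(d["side"]["pixels"][165:265,200:360],None,fx=5,fy=5,interpolation=cv2.INTER_CUBIC)
cv2.imwrite("pics/c2.png",b)
```

```text
(no output)
```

View pics/c1.png

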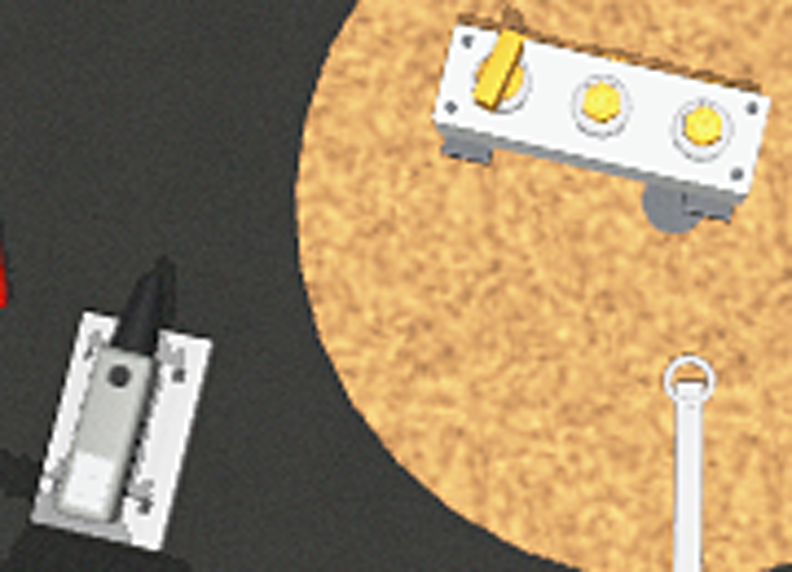

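View pics/c2.png

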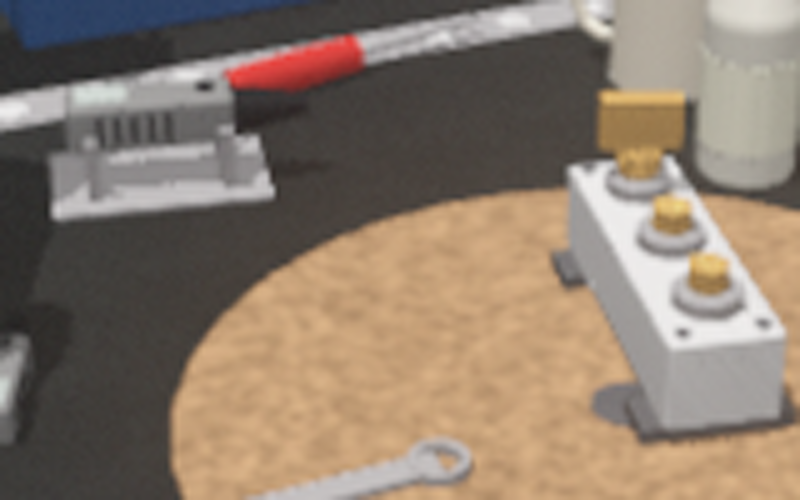

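The top crop shows the bar plug (brass bar from about (483,105) to (517,33)) with two hexagon plugs to its right. It also shows the detector in the silver cradle, nose up and to the right at (163,260). The side crop confirms the tall bar at (642,120) and the detector on the yokes. Next I measure.

```bash
cat > h.py <<'E'
import numpy as np,pickle,cv2
def ray(im,p):
    v=np.array([(p[0]-im["cx"])/im["fx"],(p[1]-im["cy"])/im["fy"],1.]);R=np.array(im["R"]);return -R.T@im["t"],R.T@v
def plane(im,p,z):
    o,v=ray(im,p);return o+v*(z-o[2])/v[2]
def tri(a,p,b,q):
    o,v=ray(a,p);u,w=ray(b,q);s=np.linalg.lstsq(np.c_[v,-w],u-o,rcond=None)[0];x,y=o+v*s[0],u+w*s[1];return (x+y)/2,np.linalg.norm(x-y)
def proj(im,X):
    c=np.array(im["R"])@X+im["t"];return im["fx"]*c[0]/c[2]+im["cx"],im["fy"]*c[1]/c[2]+im["cy"]
E
python3 - <<'E'
from h import *
np.set_printoptions(precision=4,suppress=True)
d=pickle.load(open("im0.pkl","rb"));T,S=d["top"],d["side"]
ct=lambda x,y:(x/4.4+145-.4,y/4.4+140-.4)
cs=lambda x,y:(x/5+200-.4,y/5+165-.4)
def quad(name,pts,z):
    P=np.array([plane(T,ct(*p),z) for p in pts]);print(name,P.mean(0),"sides",[round(float(np.linalg.norm(P[i]-P[i-1])),4) for i in range(4)]);
    e=P[0]+P[1]-P[2]-P[3];f=P[0]+P[3]-P[1]-P[2];print("  yaw far-near",np.arctan2(e[1],e[0]),"left-right",np.arctan2(f[1],f[0])-np.pi/2)
quad("manifold",[(455,25),(768,97),(745,197),(435,122)],.06)
quad("plate",[(83,312),(212,340),(160,550),(33,520)],.006)
quad("housing",[(105,348),(155,352),(112,520),(58,510)],.062)
for nm,im,box in(("top",T,(245,275,140,175)),("side",S,(315,342,178,198))):
    x0,x1,y0,y1=box;c=cv2.cvtColor(im["pixels"][y0:y1,x0:x1],cv2.COLOR_BGR2HSV)
    m=((c[...,0]>12)&(c[...,0]<32)&(c[...,1]>130)&(c[...,2]>(190 if nm=="top" else 90))).astype(np.uint8)
    for r in m: print("".join(".#"[v] for v in r))
# heights two views
print("bar top-face right/left far edge", tri(T,ct(511,32),S,cs(600,93)))
print("bar tri centre of top edges near", tri(T,ct(477,103),S,cs(600,93)),tri(T,ct(510,31),S,cs(684,93)))
print("hole on housing", tri(T,ct(119,376),S,cs(208,86)))
print("nose tip", tri(T,ct(163,262),S,cs(303,105)))
print("plug2 hex",tri(T,ct(603,102),S,cs(673,203)),"hex3",tri(T,ct(704,125),S,cs(708,262)))
print("plate front right", tri(T,ct(212,340),S,cs(272,194)))
E
```

```text
manifold [0.6432 0.0439 0.06  ] sides [0.0584, 0.1875, 0.0604, 0.1855]
  yaw far-near -0.18823655427773958 left-right -0.20829665121531127
plate [0.4515 0.3254 0.006 ] sides [0.1275, 0.0796, 0.1289, 0.078]
  yaw far-near -0.19719070679730852 left-right -0.1971497496347765
housing [0.4487 0.322  0.062 ] sides [0.0961, 0.0288, 0.0989, 0.0314]
  yaw far-near -0.22380156674406654 left-right -0.10839233590998121
####...###..##.##...###.#...##
#.##.#.#.##.###.#....######..#
#..##.####.###.......#..###..#
####....#.##.........##.#..###
.###........#......#.####..###
###................#####...#.#
.##...........#......#####...#
##............####.....####...
##...........########......###
##...........######..........#
##...........#####...........#
#...........######............
##..........#####.............
#..........######.............
#........#######..............
.........#######.#............
........#######..##...........
.........######.###...........
.........######.###...........
........######.###............
........######.###............
........#####.###.............
.......
[... 930 characters left out ...]
.........................
bar top-face right/left far edge (array([0.655 , 0.1031, 0.1222]), np.float64(0.0418918260426125))
bar tri centre of top edges near (array([0.6359, 0.1128, 0.1177]), np.float64(0.0016329098185523016)) (array([0.6769, 0.0956, 0.1172]), np.float64(0.0012485802849402673))
hole on housing (array([0.4816, 0.3162, 0.064 ]), np.float64(0.0011539515508137864))
nose tip (array([0.5426, 0.2991, 0.0477]), np.float64(0.013622329814496622))
plug2 hex (array([0.6435, 0.0428, 0.085 ]), np.float64(5.371404280567105e-05)) hex3 (array([ 0.6314, -0.0149,  0.0841]), np.float64(0.0011053242179601633))
plate front right (array([0.5059, 0.2739, 0.0067]), np.float64(0.0019516142940278116))
```

Run:
```python
from h import *
np.set_printoptions(precision=4,suppress=True)
d=pickle.load(open("im0.pkl","rb"));T,S=d["top"],d["side"]
print("bar",plane(T,(257.8,154.5),.116),"bottle top",plane(T,(221,97),.17),"base",plane(S,(349,200),0))
for X in([.4515,.3254,.006],[.6548,.0998,.116]): print(proj(T,np.array(X)),proj(S,np.array(X)))
```

```text
bar [0.6569 0.102  0.116 ] bottle top [0.7816 0.1906 0.17  ] base [0.7808 0.1891 0.    ]
(np.float64(172.35217983191282), np.float64(237.35073226000767)) (np.float64(231.78437973939072), np.float64(199.70362715149022))
(np.float64(258.6900569320041), np.float64(155.3590353963339)) (np.float64(327.9583170512417), np.float64(184.511108554258))
```

>>> move_arm(steps=[0,0,0.008,0.4045,-0.418,0,0,0,0,0.008,0.4045,-0.418,0,0,0,0,0.008,0.4045,-0.418,0,0,0,0,0.008,0.4045,-0.418,0,0,0,0,0.008,0.4045,-0.418,0,0,0,0,0.008,0.4045,-0.418,0,0,0,0,0.008,0.4045,-0.418,0,0,0,0,0.008,0.4045,-0.418,0,0,0,0,0.008,0.4045,-0.418,0,0,0,0,0.008,0.4045,-0.418,0,0], squeeze=60)

```text
clock: 1.1
position: [0.5992, 0.1565, 0.2479]
ee_rot: [-0.0, 0.199, 0.98, 0.0]
contact_force: [0.9, 0.6, -0.2]
width: 0.043
gripper_force: 0.0
```

>>> move_arm(steps=[0,0,0,0.056,-0.0555,0,0,0,0,0,0.056,-0.0555,0,0,0,0,0,0.056,-0.0555,-0.05,0,0,0,0,0.056,-0.0555,-0.1,0,0,0,0,0.056,-0.0555,-0.1,0,0,0,0,0.056,-0.0555,-0.1,0,0,0,0,0.056,-0.0555,-0.1,0,0,0,0,0.056,-0.0555,-0.1,0,0,0,0,0.056,-0.0555,-0.1,0,0,0,0,0.056,-0.0555,-0.1,0])

```text
clock: 2.1
position: [0.6548, 0.103, 0.15]
ee_rot: [0.001, 0.199, 0.98, 0.0]
contact_force: [-1.0, 0.7, 0.0]
width: 0.0431
gripper_force: 0.0
```

>>> move_arm(steps=[0,0,0,0.0005,-0.002,-0.02,0,0,0,0,0.0005,-0.002,-0.044,0,0,0,0,0.0005,-0.002,-0.044,0,0,0,0,0.0005,-0.002,-0.044,0,0,0,0,0.0005,-0.002,-0.044,-1,0,0,0,0.0005,-0.002,-0.044,-1,0,0,0,0.0005,-0.002,-0.044,-1,0,0,0,0.0005,-0.002,-0.044,-1,0,0,0,0.0005,-0.002,-0.044,-1,0,0,0,0.0005,-0.002,-0.044,-1])

```text
clock: 3.1
position: [0.6572, 0.1043, 0.1064]
ee_rot: [0.003, 0.199, 0.98, 0.004]
contact_force: [2.8, 8.0, 0.4]
width: 0.0131
gripper_force: 60.7
```

Run:
```python
from rig import manip
import cv2
s=manip.get_state();print(s)
im=manip.get_image("side");cv2.imwrite("pics/g1.png",cv2.resize(im["pixels"][120:240,270:410],None,fx=4,fy=4))
```

```text
{'clock': 3.1, 'qpos': array([ 0.04981059,  0.50393057,  1.50767615,  0.00651224,  1.12298465,
       -1.12260426]), 'qd': array([-0.00036701, -0.00053113, -0.00092925, -0.00015026, -0.00101193,
        0.00204198]), 'effort': array([-4.93831873e+00, -5.16925979e+01, -1.99647689e+01, -2.41501093e+00,
        9.81791653e-01, -1.56380109e-03]), 'position': array([0.65719666, 0.10429102, 0.10643945]), 'ee_rot': array([0.00266814, 0.1992458 , 0.97993888, 0.00371198]), 'contact_force': array([2.78198604, 7.96920621, 0.4269708 ]), 'moment': array([ 1.22184975, -0.34440309, -0.01385486]), 'gripper_force': 60.655070543289185, 'width': 0.013060720418466905}
```

View pics/g1.png

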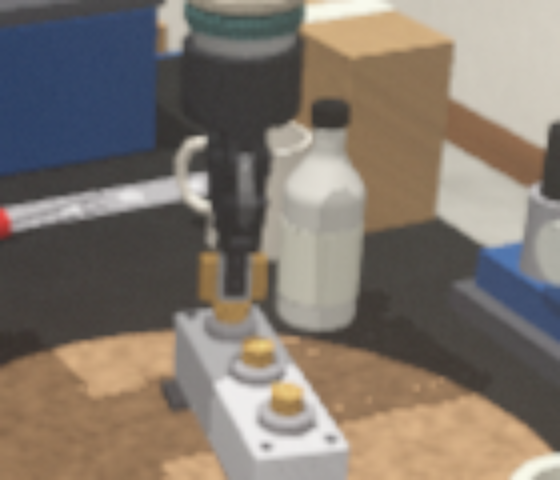

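The picture shows both fingers closed on the bar at (232,275), clear of the hexagon plugs at (258,352). I relieve the side load and turn 0.55 rad clockwise, which stays within the free run.

>>> move_arm(steps=[0,0,-0.005,0.0005,0.0015,0,-1,0,0,-0.015,0.001,0.003,0,-1,0,0,-0.03,0.001,0.003,0,-1,0,0,-0.045,0.001,0.003,0,-1,0,0,-0.06,0.001,0.003,0,-1,0,0,-0.075,0.001,0.003,0,-1,0,0,-0.083,0.001,0.003,0,-1,0,0,-0.0875,0.001,0.003,0,-1,0,0,-0.0875,0.001,0.003,0,-1,0,0,-0.0875,0.001,0.003,0,-1])

```text
clock: 4.15
position: [0.6573, 0.1047, 0.1064]
ee_rot: [0.002, 0.457, 0.889, 0.002]
contact_force: [1.3, 2.2, 6.7]
width: 0.0125
gripper_force: 61.5
```

```bash
cat > st.py <<'E'
from rig import manip
import numpy as np
from scipy.spatial.transform import Rotation as R
np.set_printoptions(precision=4,suppress=True)
s=manip.get_state();q=s["ee_rot"];y=R.from_quat([*q[1:],q[0]]).as_matrix()
print(s["clock"],s["position"],"yaw_y",np.arctan2(y[1,1],y[0,1]),"F",s["contact_force"],"M",s["moment"],"q6",s["qpos"][5],"eff6",s["effort"][5],s["width"],s["gripper_force"],"z",y[:,2])
E
python3 st.py
```

```text
4.15 [0.6573 0.1047 0.1064] yaw_y 0.6205326268663615 F [1.2551 2.1659 6.6772] M [ 0.4643 -0.0235 -0.0973] q6 -0.5685662090954322 eff6 -0.07140108849853277 0.012466092854917841 61.47780776023865 z [ 0.0045  0.0017 -1.    ]
```

>>> move_arm(steps=[0,0,-0.0016,0,0,0,-1,0,0,-0.0032,0,0,0,-1,0,0,-0.0048,0,0,0,-1,0,0,-0.0064,0,0,0,-1,0,0,-0.008,0,0,0,-1,0,0,-0.0096,0,0,0,-1,0,0,-0.0112,0,0,0,-1,0,0,-0.0128,0,0,0,-1,0,0,-0.0144,0,0,0,-1,0,0,-0.016,0,0,0,-1])

```text
clock: 5.15
position: [0.6572, 0.1047, 0.1064]
ee_rot: [0.001, 0.501, 0.865, 0.002]
contact_force: [0.5, 2.9, 5.5]
width: 0.0126
gripper_force: 61.5
```

```bash
python3 st.py
```

```text
5.15 [0.6572 0.1047 0.1064] yaw_y 0.5203645673989197 F [0.4567 2.8709 5.4732] M [0.5273 0.0253 0.131 ] q6 -0.4682438410186074 eff6 0.07042018231004477 0.012590067081282708 61.48359417915344 z [ 0.0044  0.0017 -1.    ]
```

>>> move_arm(steps=[0,0,-0.0016,0,0,0,-1,0,0,-0.0032,0,0,0,-1,0,0,-0.0048,0,0,0,-1,0,0,-0.0064,0,0,0,-1,0,0,-0.008,0,0,0,-1,0,0,-0.0096,0,0,0,-1,0,0,-0.0112,0,0,0,-1,0,0,-0.0128,0,0,0,-1,0,0,-0.0144,0,0,0,-1,0,0,-0.016,0,0,0,-1])

```text
clock: 6.15
position: [0.6572, 0.1047, 0.1063]
ee_rot: [0.001, 0.544, 0.839, 0.002]
contact_force: [1.3, 2.4, 4.7]
width: 0.0133
gripper_force: 61.5
```

```bash
python3 st.py
```

```text
6.15 [0.6572 0.1047 0.1063] yaw_y 0.4198041366587281 F [1.2931 2.3951 4.6776] M [0.4956 0.0326 0.211 ] q6 -0.36769929568233395 eff6 0.07042250130325556 0.013251880921967558 61.48165225982666 z [ 0.0043  0.0017 -1.    ]
```

>>> move_arm(steps=[0,0,-0.0016,0,0,0,-1,0,0,-0.0032,0,0,0,-1,0,0,-0.0048,0,0,0,-1,0,0,-0.0064,0,0,0,-1,0,0,-0.008,0,0,0,-1,0,0,-0.0096,0,0,0,-1,0,0,-0.0112,0,0,0,-1,0,0,-0.0128,0,0,0,-1,0,0,-0.0144,0,0,0,-1,0,0,-0.016,0,0,0,-1])

```text
clock: 7.15
position: [0.6572, 0.1047, 0.1064]
ee_rot: [0.001, 0.586, 0.81, 0.002]
contact_force: [0.8, 3.0, 6.1]
width: 0.0128
gripper_force: 61.5
```

```bash
python3 st.py
```

```text
7.15 [0.6572 0.1047 0.1064] yaw_y 0.31919387776265595 F [0.8284 2.9513 6.1057] M [ 0.5343 -0.0849  0.2259] q6 -0.26716989312685974 eff6 0.07041556527838111 0.01277368819423686 61.482170820236206 z [ 0.0043  0.0018 -1.    ]
```

>>> move_arm(steps=[0,0,-0.0016,0,0,0,-1,0,0,-0.0032,0,0,0,-1,0,0,-0.0048,0,0,0,-1,0,0,-0.0064,0,0,0,-1,0,0,-0.008,0,0,0,-1,0,0,-0.0096,0,0,0,-1,0,0,-0.0112,0,0,0,-1,0,0,-0.0128,0,0,0,-1,0,0,-0.0144,0,0,0,-1,0,0,-0.016,0,0,0,-1])

```text
clock: 8.15
position: [0.6572, 0.1048, 0.1064]
ee_rot: [0.001, 0.626, 0.78, 0.002]
contact_force: [0.7, 3.0, 6.2]
width: 0.0131
gripper_force: 61.6
```

```bash
python3 st.py
```

```text
8.15 [0.6572 0.1048 0.1064] yaw_y 0.21904999760904392 F [0.7243 3.0371 6.2072] M [0.5348 0.0415 0.2713] q6 -0.1669215700903487 eff6 0.2401917614042759 0.01309170206097407 61.56139612197876 z [ 0.0043  0.0017 -1.    ]
```

Joint 6 effort has risen by 0.17 N m, so the taper has just begun (about 0.01 rad in). I turn another 0.11 rad.

>>> move_arm(steps=[0,0,-0.002,0,0,0,-1,0,0,-0.004,0,0,0,-1,0,0,-0.006,0,0,0,-1,0,0,-0.008,0,0,0,-1,0,0,-0.01,0,0,0,-1,0,0,-0.012,0,0,0,-1,0,0,-0.014,0,0,0,-1,0,0,-0.016,0,0,0,-1,0,0,-0.017,0,0,0,-1,0,0,-0.0175,0,0,0,-1])

```text
clock: 9.15
position: [0.6572, 0.1048, 0.1064]
ee_rot: [0.001, 0.667, 0.745, 0.002]
contact_force: [0.9, 2.9, 6.8]
width: 0.0127
gripper_force: 61.7
```

```bash
python3 st.py
```

```text
9.15 [0.6572 0.1048 0.1064] yaw_y 0.11017022245228011 F [0.923  2.8762 6.7722] M [ 0.5501 -0.0029  0.544 ] q6 -0.05779000513474907 eff6 0.49612032249569893 0.012710428274499202 61.70817732810974 z [ 0.0044  0.0016 -1.    ]
```

The plug is snug (M ≈ 0.54 N m, wedge ≈ 0.12). I release, rise and head for the detector.

>>> move_arm(steps=[0,0,0,0,0,0,-0.2,0,0,0,0,0,0,0,0,0,0,0,0,0,0,0,0,0,0,0,0,0,0,0,0,0,0,0.03,0,0,0,0,0,0,0.07,0,0,0,0.02,0,0,0.1,0.5,0,0,0.04,-0.03,0.03,0.1,1,0,0,0.06,-0.06,0.065,0.1,1,0,0,0.08,-0.09,0.1,0.1,1])

```text
clock: 10.15
position: [0.5648, 0.2041, 0.2044]
ee_rot: [0.0, 0.46, 0.888, 0.0]
contact_force: [-0.0, 1.8, -0.1]
width: 0.0854
gripper_force: 0.0
```

>>> move_arm(steps=[0,0,0.022,-0.025,0.025,0,1,0,0,0.044,-0.05,0.055,0,1,0,0,0.066,-0.08,0.085,0,1,0,0,0.088,-0.1,0.11,0,1,0,0,0.11,-0.115,0.122,0,1,0,0,0.121,-0.115,0.122,0,1,0,0,0.121,-0.115,0.122,-0.03,1,0,0,0.121,-0.115,0.122,-0.06,1,0,0,0.121,-0.115,0.122,-0.06,1,0,0,0.121,-0.115,0.122,-0.06,1])

```text
clock: 11.15
position: [0.4507, 0.3256, 0.1443]
ee_rot: [-0.0, 0.1, 0.995, -0.0]
contact_force: [0.4, 0.6, 0.7]
width: 0.0855
gripper_force: 0.0
```

```bash
python3 st.py
python3 - <<'E'
from rig import manip
import cv2
im=manip.get_image("side");cv2.imwrite("pics/g2.png",cv2.resize(im["pixels"][110:240,170:350],None,fx=4,fy=4))
E
```

```text
11.15 [0.4507 0.3256 0.1443] yaw_y 1.3712535093806144 F [0.3873 0.57   0.745 ] M [0.0326 0.0397 0.0106] q6 -0.8707291426671202 eff6 -0.0001682297352090245 0.08550915371153096 0.0 z [-0.001  -0.0006 -1.    ]
```

View pics/g2.png

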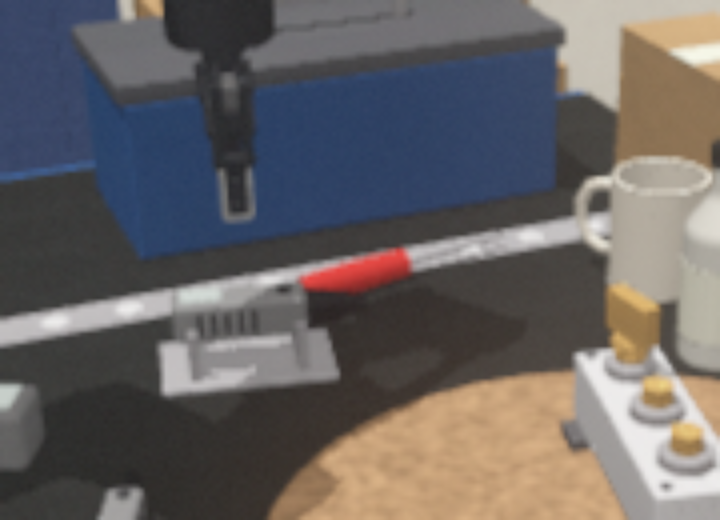

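The gripper, fingertip at (238,215), hangs above the middle of the housing (175 to 305). The bar has been turned. I descend and grip.

>>> move_arm(steps=[0,0,0,0.001,0.001,-0.025,1,0,0,0,0.001,0.001,-0.05,1,0,0,0,0.001,0.001,-0.075,1,0,0,0,0.001,0.001,-0.09,1,0,0,0,0.001,0.001,-0.099,1,0,0,0,0.001,0.001,-0.099,0.3,0,0,0,0.001,0.001,-0.099,0,0,0,0,0.001,0.001,-0.099,-1,0,0,0,0.001,0.001,-0.099,-1,0,0,0,0.001,0.001,-0.099,-1], squeeze=40)

```text
clock: 12.2
position: [0.4526, 0.3272, 0.0467]
ee_rot: [0.001, 0.1, 0.995, 0.001]
contact_force: [-0.6, -1.7, 6.2]
width: 0.0338
gripper_force: 40.5
```

```bash
python3 st.py
```

```text
12.2 [0.4526 0.3272 0.0467] yaw_y 1.3713618620843429 F [-0.6486 -1.6999  6.1857] M [-0.0899  0.0729 -0.0212] q6 -0.8699377262991873 eff6 -0.03200781997293234 0.03380371726333882 40.46101748943329 z [ 0.0023  0.0012 -1.    ]
```

>>> move_arm(steps=[0,0,0,0,0,0.01,-1,0,0,0,0,0,0.03,-1,0,0,0,0,0,0.055,-1,0,0,0,0,0,0.075,-1,0,0,0,0.005,-0.02,0.08,-1,0,0,0,0.014,-0.06,0.08,-1,0,0,0,0.023,-0.1,0.08,-1,0,0,0,0.032,-0.14,0.08,-1,0,0,0,0.039,-0.172,0.08,-1,0,0,0,0.043,-0.189,0.08,-1])

```text
clock: 13.2
position: [0.4946, 0.1352, 0.1254]
ee_rot: [-0.0, 0.101, 0.995, -0.0]
contact_force: [0.0, 0.5, -2.5]
width: 0.0336
gripper_force: 40.2
```

>>> move_arm(steps=[0,0,0,0,0,0,-1,0,0,0,0,0,-0.01,-1,0,0,0,0,0,-0.025,-1,0,0,0,0,0,-0.04,-1,0,0,0,0,0,-0.048,-1,0,0,0,0,0,-0.052,-1,0,0,0,0,0,-0.052,-1,0,0,0,0,0,-0.052,-1,0,0,0,0,0,-0.052,-1,0,0,0,0,0,-0.052,-1])

```text
clock: 14.2
position: [0.4951, 0.1379, 0.0739]
ee_rot: [0.001, 0.1, 0.995, 0.0]
contact_force: [-0.8, -0.0, -2.2]
width: 0.0336
gripper_force: 40.2
```

```bash
python3 st.py
python3 - <<'E'
from rig import manip
import cv2,pickle
from h import *
np.set_printoptions(precision=4,suppress=True)
d={n:manip.get_image(n) for n in("side","top")};pickle.dump(d,open("im1.pkl","wb"))
a=cv2.resize(d["side"]["pixels"][150:250,240:370],None,fx=4,fy=4);b=cv2.resize(d["top"]["pixels"][130:250,205:275],None,fx=3.33,fy=3.33)[:400]
b=cv2.copyMakeBorder(b,0,400-b.shape[0],0,0,cv2.BORDER_CONSTANT)
cv2.imwrite("pics/g3.png",np.hstack([a,b]))
seam=np.array([.657,.1047,.072]);print("seam px",proj(d["side"],seam),proj(d["top"],seam))
n=seam-.07*np.array([.98,-.199,0]);print("expected nose px",proj(d["side"],n),proj(d["top"],n))
E
```

```text
14.2 [0.4951 0.1379 0.0739] yaw_y 1.371254998578655 F [-0.7954 -0.0348 -2.224 ] M [-0.0322  0.0276 -0.0293] q6 -1.2353344211039903 eff6 0.0002464936005708296 0.03357571064189102 40.24015724658966 z [ 0.0012  0.0003 -1.    ]
seam px (np.float64(327.125326115885), np.float64(198.43543502750208)) (np.float64(257.37428813669385), np.float64(157.81541586260136))
expected nose px (np.float64(301.7839021333884), np.float64(201.0826442353192)) (np.float64(251.09600780814327), np.float64(184.44994049137722))
```

View pics/g3.png

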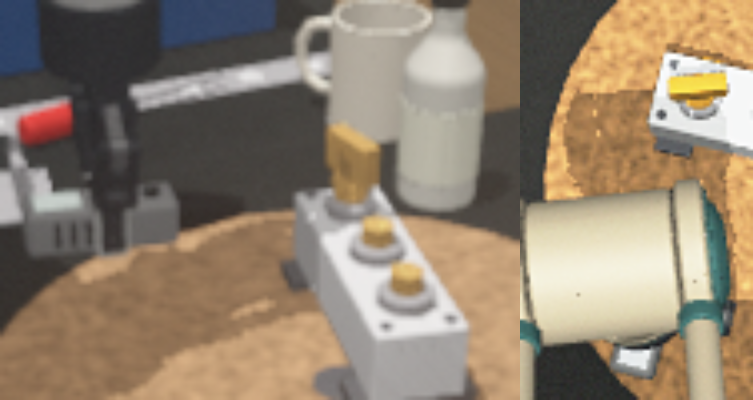

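The side crop shows the detector held with its housing from (25,220) to (178,220) and the seam at about (350,197). The black nose is lost against the dark table, so I stretch the contrast and look again.

Run:
```python
from h import *
d=pickle.load(open("im1.pkl","rb"))
a=cv2.resize(d["side"]["pixels"][185:225,235:335],None,fx=8,fy=8).astype(float)
cv2.imwrite("pics/g4.png",np.clip(255*(a/90)**.8,0,255).astype(np.uint8))
```

```text
(no output)
```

View pics/g4.png

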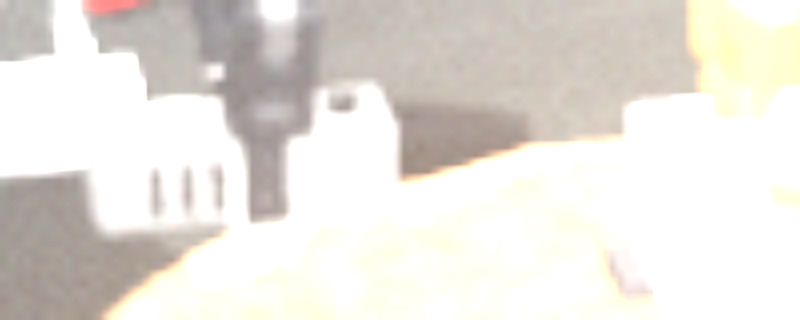

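>>> move_arm(steps=[0,0,0,0,0,0,-1,0,0,0,0,0,0,-1,0,0,0,0,0,0,-1,0,0,0,0,0,0,-1,0,0,0,0,0,0,-1,0,0,0,0,0,0,-1,0,0,0,0,0,0,-1,0,0,0,0,0,0,-1,0,0,0,0,0,0,-1,0,0,0,0,0,0,-1])

```text
clock: 15.3
position: [0.4947, 0.1378, 0.0733]
ee_rot: [-0.0, 0.1, 0.995, 0.0]
contact_force: [0.6, 0.6, -3.2]
width: 0.0336
gripper_force: 40.2
```

The dark cone runs from (400,140) to its tip near (526,123), which is pixel (300.7,200.4). I expected (301.8,201.1), so the aim agrees. I hold one more second.

>>> move_arm(steps=[0,0,0,0,0,0,-1,0,0,0,0,0,0,-1,0,0,0,0,0,0,-1,0,0,0,0,0,0,-1,0,0,0,0,0,0,-1,0,0,0,0,0,0,-1,0,0,0,0,0,0,-1,0,0,0,0,0,0,-1,0,0,0,0,0,0,-1,0,0,0,0,0,0,-1])

```text
clock: 16.3
position: [0.4947, 0.1378, 0.0733]
ee_rot: [-0.0, 0.1, 0.995, 0.0]
contact_force: [0.2, 0.6, -2.9]
width: 0.0334
gripper_force: 40.2
```

>>> move_arm(steps=[0,0,0,0,0,0,-1,0,0,0,0,0,0,-1,0,0,0,0,0,0.015,-1,0,0,0,0,0,0.035,-1,0,0,0,0,0,0.052,-1,0,0,0,-0.008,0.035,0.052,-1,0,0,0,-0.017,0.075,0.052,-1,0,0,0,-0.026,0.115,0.052,-1,0,0,0,-0.035,0.155,0.052,-1,0,0,0,-0.043,0.189,0.052,-1])

```text
clock: 17.3
position: [0.4511, 0.3287, 0.1253]
ee_rot: [0.0, 0.099, 0.995, 0.0]
contact_force: [0.7, -0.8, -2.6]
width: 0.0335
gripper_force: 40.4
```

>>> move_arm(steps=[0,0,0,0,0,0,-1,0,0,0,0,0,0,-1,0,0,0,0,0,0,-1,0,0,0,0,0,-0.01,-1,0,0,0,0,0,-0.025,-1,0,0,0,0,0,-0.04,-1,0,0,0,0,0,-0.05,-1,0,0,0,0,0,-0.055,-1,0,0,0,0,0,-0.055,-1,0,0,0,0,0,-0.055,-1])

```text
clock: 18.3
position: [0.4522, 0.3267, 0.0706]
ee_rot: [0.0, 0.1, 0.995, 0.0]
contact_force: [0.7, 0.0, -1.8]
width: 0.0339
gripper_force: 40.6
```

```bash
python3 st.py
```

```text
18.3 [0.4522 0.3267 0.0706] yaw_y 1.3709499363033044 F [ 0.6856  0.0214 -1.798 ] M [-0.058   0.0068  0.0072] q6 -0.8700056403626527 eff6 -0.00020128474716329947 0.03386754195349769 40.58936297893524 z [ 0.0006  0.0004 -1.    ]
```

>>> move_arm(steps=[0,0,0,0,0,-0.008,-1,0,0,0,0,0,-0.015,-1,0,0,0,0,0,-0.02,-1,0,0,0,0,0,-0.0225,-1,0,0,0,0,0,-0.024,-1,0,0,0,0,0,-0.0245,-1,0,0,0,0,0,-0.0245,-1,0,0,0,0,0,-0.0245,-1,0,0,0,0,0,-0.0245,-1,0,0,0,0,0,-0.0245,-1])

```text
clock: 19.3
position: [0.4513, 0.3266, 0.0467]
ee_rot: [-0.0, 0.099, 0.995, -0.0]
contact_force: [-3.6, -1.2, 6.4]
width: 0.0338
gripper_force: 41.5
```

```bash
python3 st.py
```

```text
19.3 [0.4513 0.3266 0.0467] yaw_y 1.371481137166851 F [-3.5933 -1.2175  6.3522] M [-0.255   0.4164 -0.0259] q6 -0.8699521978320354 eff6 -0.01375305640976876 0.03375433481047871 41.478692293167114 z [-0.0004 -0.0002 -1.    ]
```

The arm is at the same height as at the grasp, and the contact force shows the detector is on its yokes. I open, then rise.

>>> move_arm(steps=[0,0,0,0,0,0,-0.1,0,0,0,0,0,0,0.2,0,0,0,0,0,0,0.6,0,0,0,0,0,0,1,0,0,0,0,0,0,1,0,0,0,0,0,0,1,0,0,0,0,0,0.02,1,0,0,0,0,0,0.05,1,0,0,0,0,0,0.09,1,0,0,0,0,0,0.13,1])

```text
clock: 20.3
position: [0.4514, 0.3265, 0.1768]
ee_rot: [-0.0, 0.1, 0.995, -0.0]
contact_force: [2.0, -0.2, -0.2]
width: 0.0853
gripper_force: 0.0
```

>>> move_arm(steps=[0,0,0,-0.02,0.03,0.03,1,0,0,0,-0.04,0.06,0.05,1,0,0,0,-0.06,0.09,0.06,1,0,0,0,-0.09,0.11,0.06,1,0,0,0,-0.12,0.13,0.06,1,0,0,0,-0.15,0.14,0.06,1,0,0,0,-0.17,0.15,0.06,1,0,0,0,-0.18,0.15,0.06,1,0,0,0,-0.18,0.15,0.06,1,0,0,0,-0.18,0.15,0.06,1])

```text
clock: 21.3
position: [0.2725, 0.4764, 0.2359]
ee_rot: [0.001, 0.1, 0.995, 0.0]
contact_force: [0.2, -0.6, 0.1]
width: 0.0857
gripper_force: 0.0
```

```bash
python3 st.py
python3 - <<'E'
from rig import manip
from h import *
d={n:manip.get_image(n) for n in("side","top")}
a=cv2.resize(d["top"]["pixels"][140:270,145:325],None,fx=2.2,fy=2.2,interpolation=cv2.INTER_CUBIC)
b=cv2.resize(d["side"]["pixels"][165:265,200:360],(396,286),interpolation=cv2.INTER_CUBIC)
cv2.imwrite("pics/g5.png",np.hstack([a,b]))
o=pickle.load(open("im0.pkl","rb"))
for n,(x0,x1,y0,y1) in (("top",(145,200,195,270)),("side",(205,280,175,215))):
    A=o[n]["pixels"][y0:y1,x0:x1];B=d[n]["pixels"][y0:y1,x0:x1]
    print(n,"mean diff",np.abs(A.astype(int)-B).mean(),"shift px",cv2.phaseCorrelate(np.float32(A.mean(2)),np.float32(B.mean(2))))
E
```

```text
21.3 [0.2725 0.4764 0.2359] yaw_y 1.3711833782785068 F [ 0.1693 -0.6226  0.0553] M [-0.0466  0.0521  0.0365] q6 -0.4459435286003398 eff6 0.0016931587379076518 0.08567415182038059 0.0 z [ 0.0011 -0.0001 -1.    ]
top mean diff 8.672727272727272 shift px ((-0.132502214739862, 0.6099545516109117), 0.925345462375217)
side mean diff 5.385888888888889 shift px ((0.44685427168708003, 0.11855071017356167), 0.8478736001650492)
```

View pics/g5.png

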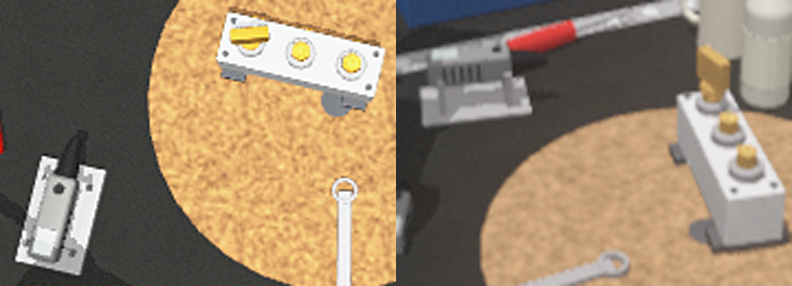

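The detector lies in its cradle again, with its housing at (55,215) in the top crop. The plug is turned, and nothing visible in the crop has moved. I hand in.

```bash
python3 -c "
from rig import manip
print(manip.sign_off())"
```

```text
the job is handed in; nothing more can be done
None
```

The job is handed in, with no verdict returned: the bar-handled plug was turned to about 0.12 rad into its taper by torque, the nose was held on the seam from about 7 cm for over two seconds, and the detector is back in its cradle and released.

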